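# Index the skull's turntable to face the scan camera

### The job

Turn the star-wheel turntable that carries the horned skull until its red spoke, and so the snout, points straight at the camera on the same base; its spokes can be pushed round one after another where they lie open. Leave the turntable with the ammonite as it is.

Things in the scene. Friction and masses are not known exactly. Their poses are not given: they have to be found in the camera images.
- skull_table: Fixed base, round grey plate 256 mm across, 12 mm thick, with star wheel (hub 120 mm across, top 60 mm high) carrying a horned skull (top 104 mm high), snout to the red spoke. Origin on the wheel's upright axis, at table level; x axis level, to the camera (lens 145 mm out, top 121 mm high). The wheel turns either way without stops, needs about 2 to 3 N at a spoke, stays where left.
- skull_table_tip (a point): Centre of the red ball on the skull wheel's one red spoke, 110 mm from the axis, 40 mm high. Six level spokes, 60 degrees apart, 12 mm thick, bare from 60 to 101 mm from the axis; five are steel with black balls (18 mm). A black shield, 61 mm high, covers them within 95 degrees of the base's x axis; on the opposite side (85 degrees each way from -x) they are open from above.
- ammonite_table: Bystander: a second turntable of the same make and size, carrying a flat coiled ammonite fossil (top 82 mm above the table). Fixed base; origin on its wheel's axis at table level, x axis towards its own camera.
- ammonite_table_tip (a point): Centre of the red ball on the red spoke of the ammonite's turntable, 110 mm from its wheel's axis, 40 mm above the table.

How it is judged:
By the outcome, as a careful person would: the job done as asked, in the order asked, and still so for the second after the job is handed in, with the robot touching nothing.
It also fails if it takes over 45 s, if anything falls off the work surface, if the arm or the gripper's body presses on something with over 40 N, if the wrist force passes 120 N, or if a joint passes its speed limit or range.

### The arm

A 7-joint arm with a two-finger parallel gripper is mounted at the origin on the work surface. World frame = base frame: x ahead of the robot, y to its left, z up, the work surface at z = 0. Lengths are in m, angles in rad, forces in N, time in s.
With the tool pointing down it reaches from about 0.425 to 0.95 m from the base axis. Payload 4.7 kg.
Tool frame: the origin (TCP) lies at the very end of the fingers, on their centre line; the grasp point (between the pads) lies 19 mm behind it; x points along the fingers, z is the direction in which the jaws open and shut, and the axes are right-handed (so a half turn about x gives the same grasp; the last joint's range is limited). The gripper opens to 85 mm and grips with 20 to 120 N. Pads are 22 mm wide; open, the fingers measure 114 mm over their backs; the gripper's body (76 mm by 85 mm) begins 54 mm behind the grasp point. The pads swing forward as they close: fully open they stand 13 mm farther back than shut.
Start: joints at [1.319, 0.469, -0.049, 1.532, 0.024, 1.141, -0.082], TCP at [0.149, -0.658, 0.231] pointing down, gripper open.
Joint ranges: [-2.59, 2.59], [-0.33, 1.99], [-1.39, 1.29], [0.1, 2.45], [-1.04, 4.18], [0.21, 1.99], [-2.66, 2.66]. Speed limits (rad/s): [2.57, 2.57, 3.14, 3.14, 3.14, 3.14, 3.14].

### API

Orientations are given as a unit quaternion [x, y, z, w].
In Python, from cell import env, claw, kin, optics gives the robot as it stands. Calls block until the motion is done:
- env.move_pose(position, orientation): joint-space move of the TCP to a pose.
- env.move_linear(position, orientation=None, rate=0.15): straight line of the TCP; orientation=None keeps the orientation; rate is the mean speed in m/s.
- env.move_joints(angles): joint-space move.
- claw.move_gripper(opening, squeeze=None): finger opening in m; squeeze is the grip in N (None keeps the last); returns when the fingers have stopped.
- env.pause(seconds).
- kin.ik(position, orientation): joint angles nearest the present ones, or None.
- env.read_state(): the state.
- optics.capture(name): name is "scene" or "top" or "wrist"; returns a dict with "color" (400x640x3 uint8, blue, green, red), "mtx" (3x3 intrinsics, pixels), "eye" and "rotation" of the camera in the world. Camera axes: x right, y down, z forward; pixel columns grow to the right and rows downward; lengths in m; the calibration is good to about 2 mm. A picture is of the moment at which its call begins. There is no depth.
A pose or a line that the arm cannot do raises env.PlanningError and nothing moves.
- env.job_done(): hands the job in, once; it reports no verdict.
The state is a dict: "clock": time; "joint_pos": joint angles; "qd": joint speeds; "joint_efforts": joint torques, N m; "position": TCP position; "tool_rot": TCP orientation; "ft_force": force on the tool from outside, world axes, zero at the start; "ft_torque": the same for the moment, N m; "gripper_width": finger opening in m.
Only numpy, scipy, OpenCV 4.12 (cv2) and the standard library are available. Lean on these libraries where they do the work, as an engineer would, in place of code of your own. Each camera call takes 0.05 s, during which the arm holds its last target. There are 200 camera calls.

## Working session

There is one attempt and no reset: what is moved stays moved. The work goes in short steps, each a Python script; the robot and the scene stay as the last script left them, time stands still between calls to the robot, and variables do not carry over. Pictures are saved under pics/ and viewed, about 8 in all and at most 12, crops included, and the job is handed in when it is done.

```bash
mkdir -p pics; ls; python3 - <<'E'
from cell import env, claw, kin, optics
import cv2,numpy as np
a=optics.capture("scene");b=optics.capture("top")
for n,c in(("scene",a),("top",b)):
    cv2.imwrite(f"pics/{n}0.png",c["color"]);print(n,c["mtx"].tolist(),c["eye"],c["rotation"])
print(env.read_state())
E
```

```text
pics
scene [[415.834188913403, 0.0, 324.68168746830816], [0.0, 415.834188913403, 202.2397337231459], [0.0, 0.0, 1.0]] [ 1.01548376 -0.53060949  0.47846875] [ 0.83845815  0.26808077 -0.13705921 -0.45424158]
top [[485.8220254573838, 0.0, 325.7933152257068], [0.0, 485.8220254573838, 198.79743785215757], [0.0, 0.0, 1.0]] [0.5318382  0.00246495 0.89903049] [ 0.71183275 -0.69952183  0.05242278 -0.03485965]
{'clock': 0.1, 'joint_pos': array([ 1.31910794,  0.46935287, -0.04861482,  1.53358774,  0.024087  ,
        1.14103634, -0.08226999]), 'qd': array([ 1.29231208e-03, -2.53398376e-03, -1.29187623e-03, -1.60673350e-03,
        2.07854980e-03, -5.57871690e-06, -5.87263832e-05]), 'joint_efforts': array([ 1.03215640e-03, -5.11512101e+01, -4.71749157e-02, -2.38386762e+01,
        1.07514227e-02,  4.38579285e-03, -1.47682374e-05]), 'position': array([ 0.14904854, -0.65778106,  0.23036616]), 'tool_rot': array([ 0.44168379,  0.55300525, -0.4409144 ,  0.55199195]), 'ft_force': array([-0.18366077, -0.19283365,  0.07376696]), 'ft_torque': array([-0.0150928 , -0.03601838, -0.01983382]), 'gripper_width': 0.08518755911817519}
```

View pics/scene0.png

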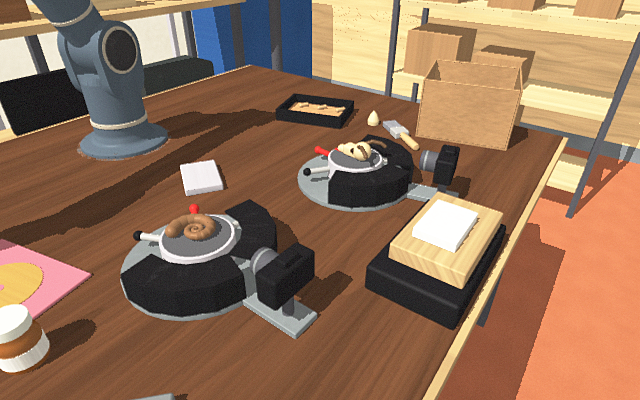

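View pics/top0.png

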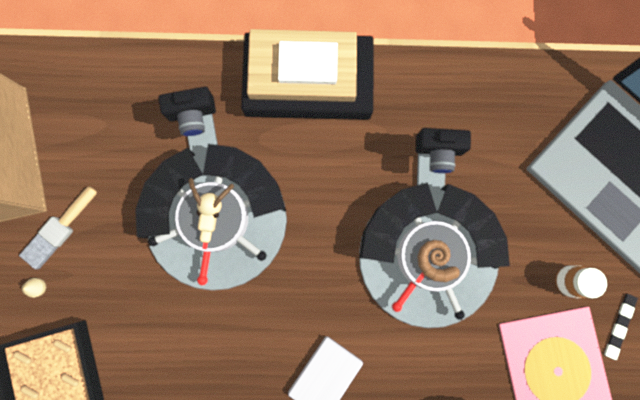

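The top view shows the skull table at about (210,217). Its camera is at (190,115), the red ball at (202,280), and black balls at (152,240) and (262,256). The ammonite table is at (436,257). The scene view shows the skull's red ball at about (321,151).

```bash
cat > h.py <<'E'
from cell import env, claw, kin, optics
import cv2,numpy as np
from scipy.spatial.transform import Rotation as R
def ray(c,uv):
    d=np.linalg.inv(c["mtx"])@[uv[0],uv[1],1]; return np.array(c["eye"]),R.from_quat(c["rotation"]).apply(d)
def atz(c,uv,z):
    e,d=ray(c,uv); return e+d*(z-e[2])/d[2]
def tri(r1,r2):
    (a,u),(b,v)=r1,r2; s=np.linalg.lstsq(np.c_[u,-v],b-a,rcond=None)[0]
    p,q=a+s[0]*u,b+s[1]*v; return (p+q)/2,np.linalg.norm(p-q)
def proj(c,p):
    q=R.from_quat(c["rotation"]).inv().apply(np.array(p)-c["eye"]); q=q@np.array(c["mtx"]).T; return q[...,:2]/q[...,2:]
def down(phi):  # tool x down, tool y (pad width) horizontal at angle phi
    y=np.array([np.cos(phi),np.sin(phi),0]);x=np.array([0,0,-1.]);return R.from_matrix(np.c_[x,y,np.cross(x,y)]).as_quat()
E
python3 - <<'E'
from h import *
t=optics.capture("top");s=optics.capture("scene")
print("q as matrix",R.from_quat(t["rotation"]).as_matrix().round(2).tolist())
def red(c,box):
    x0,y0,x1,y1=box;i=c["color"][y0:y1,x0:x1].astype(int);m=(i[...,2]>130)&(i[...,1]<60)&(i[...,0]<70)
    v,u=np.nonzero(m);return u+x0,v+y0
u,v=red(t,(190,235,220,290));k=v>v.max()-8;pt=(u[k].mean(),v[k].mean())
u,v=red(s,(310,140,335,165));k=u<u.min()+9;ps=(u[k].mean(),v[k].mean())
print(pt,ps,tri(ray(t,pt),ray(s,ps)))
for n,uv,z in(("red",pt,.04),("b1",(152,240),.04),("b2",(262,256),.04),("hub",(211,217),.06),("lens",(191,128),.1),("bar",(200,147),.012)):print(n,atz(t,uv,z).round(4))
st=env.read_state();print(R.from_quat(st["tool_rot"]).as_matrix().round(2))
c=optics.capture("wrist");print(c["eye"],R.from_quat(c["rotation"]).as_matrix().round(2),c["mtx"])
E
```

```text
q as matrix [[0.02, -0.99, 0.12], [-1.0, -0.02, -0.02], [0.03, -0.12, -0.99]]
(np.float64(198.66666666666666), np.float64(278.0)) (np.float64(319.1333333333333), np.float64(151.4)) (array([0.49485615, 0.2012999 , 0.03295005]), np.float64(0.0022104134621834044))
red [0.496  0.2004 0.04  ]
b1 [0.5604 0.2846 0.04  ]
b2 [0.5357 0.092  0.04  ]
hub [0.6009 0.1796 0.06  ]
lens [0.7465 0.2112 0.1   ]
bar [0.7344 0.2159 0.012 ]
[[-0.    0.98  0.22]
 [ 0.    0.22 -0.98]
 [-1.   -0.   -0.  ]]
[ 0.21991628 -0.64117295  0.37383631] [[ 0.22 -0.94 -0.28]
 [-0.98 -0.21 -0.06]
 [ 0.    0.28 -0.96]] [[290.30354327   0.         320.84351985]
 [  0.         290.30354327 197.93873471]
 [  0.           0.           1.        ]]
```

```bash
python3 - <<'E'
from h import *
claw.move_gripper(0.0)
env.move_pose([.54,.18,.26],down(0))
c=optics.capture("wrist");cv2.imwrite("pics/w1.png",c["color"]);np.save("w1.npy",{k:c[k] for k in("mtx","eye","rotation")},allow_pickle=True)
st=env.read_state();print(st["clock"],st["position"],st["gripper_width"],st["joint_pos"])
E
```

```text
4.3 [0.54034016 0.17921744 0.25982001] -0.00025311303000984656 [ 0.35140376  0.44275082 -1.00192403  1.71461878  0.39698457  1.20508833
 -2.32469765]
```

View pics/w1.png

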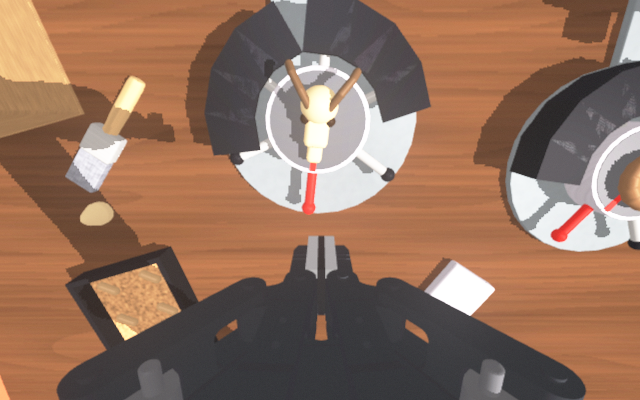

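The wrist view shows the hub ring centred near (318,118), the red ball at (309,208), black balls at (236,158) and (389,175), and the snout on the red spoke. I'll refine the axis and spoke angles numerically and test the IK for the push.

```bash
python3 - <<'E'
from h import *
from scipy.optimize import least_squares
c=np.load("w1.npy",allow_pickle=True).item()
t=optics.capture("top")
B=np.array([atz(c,p,.04)[:2] for p in((309,207),(236,158),(389,175))])
H=atz(c,(318,118),.06)[:2]
print("balls",B.round(4).tolist(),"hub",H)
# rigid fit: axis + wheel angle, offsets 0,-60,+60
off=np.radians([0,-60,60])
f=lambda p:np.r_[(B-(p[:2]+.11*np.c_[np.cos(p[2]+off),np.sin(p[2]+off)])).ravel()]
s=least_squares(f,[.6,.18,2.95]);print("axis",s.x[:2],"red deg",np.degrees(s.x[2]),"res mm",(s.fun*1e3).round(1))
# plate rim / bar checks
C=s.x[:2]
for n,cc,uv,z in(("lensT",t,(191,128),.1),("barT",t,(199,140),.012),("barT2",t,(204,160),.012),("shieldL_w",c,(213,155),.03),("shieldR_w",c,(429,105),.03)):
    p=atz(cc,uv,z)[:2]-C;print(n,np.degrees(np.arctan2(p[1],p[0])).round(1),np.hypot(*p).round(3))
base=np.radians(11.7)
for rel in range(245,110,-15):
    th=base+np.radians(rel);p=np.r_[C+.086*np.array([np.cos(th),np.sin(th)]),.035]
    for ph in(th,th+np.pi):
        q=kin.ik(p,down(ph));print(rel,None if q is None else np.round(q,2))
E
```

```text
balls [[0.4928, 0.1953], [0.5577, 0.2858], [0.5355, 0.0927]] hub [0.60616027 0.18270874]
axis [0.60151333 0.18291139] red deg 173.45836579101302 res mm [ 0.6 -0.2 -0.   2.  -0.5 -1.8]
lensT 11.0 0.148
barT 13.6 0.15
barT2 12.7 0.111
shieldL_w 107.1 0.141
shieldR_w -82.0 0.137
245 [ 0.54  0.94 -1.19  1.86  1.    1.1   1.86]
245 [ 0.48  0.85 -1.06  1.86  0.89  1.   -1.21]
230 [ 0.53  0.91 -1.19  1.9   0.99  1.07  1.56]
230 [ 0.44  0.79 -1.    1.91  0.84  0.93 -1.47]
215 [ 0.51  0.89 -1.19  1.94  0.98  1.05  1.26]
215 [ 0.39  0.74 -0.94  1.94  0.79  0.88 -1.73]
200 [ 0.48  0.88 -1.18  1.96  0.98  1.04  0.95]
200 [ 0.33  0.7  -0.9   1.97  0.75  0.84 -2.01]
185 [ 0.45  0.88 -1.18  1.97  0.98  1.03  0.65]
185 [ 0.26  0.68 -0.85  1.98  0.71  0.81 -2.28]
170 [ 0.4   0.88 -1.18  1.96  0.98  1.04  0.35]
170 [ 0.19  0.66 -0.8   1.97  0.67  0.8  -2.55]
155 [ 0.42  1.03 -1.35  1.93  1.12  1.21 -0.03]
155 [-0.12  0.57 -0.43  1.96  0.36  0.69 -2.58]
140 [ 0.37  1.02 -1.31  1.9   1.09  1.19 -0.29]
140 [-0.44  0.54 -0.05  1.94  0.04  0.65 -2.58]
125 [ 0.31  1.   -1.26  1.85  1.06  1.16 -0.53]
125 [-0.74  0.59  0.33  1.92 -0.29  0.69 -2.56]
```

```bash
cat >> h.py <<'E'
C=np.array([.602,.182]); BASE=np.radians(12.6)
def pt(rel,z,r=.086):
    th=BASE+np.radians(rel); return [C[0]+r*np.cos(th),C[1]+r*np.sin(th),z]
def ori(rel): return down(BASE+np.radians(rel))
def push(a,b,z=.035,r=.086,rate=.12,fine=None,n=None):
    env.move_pose(pt(a,.15,r),ori(a)); env.move_linear(pt(a,z,r),rate=.2)
    for rel in np.linspace(a,b,n or max(2,int(np.ceil(abs(b-a)/20))+1))[1:]:
        env.move_linear(pt(rel,z,r),ori(rel),rate=rate)
        s=env.read_state();print(round(rel,1),s["clock"],s["ft_force"].round(1),s["joint_pos"].round(2)[[2,6]])
def up(rel,z=.2,r=.086): env.move_linear(pt(rel,z,r),rate=.3)
E
python3 - <<'E'
from h import *
push(241,128)
up(128)
t=optics.capture("top");cv2.imwrite("pics/t2.png",cv2.resize(t["color"][80:320,110:430],None,fx=2.5,fy=2.5))
print(env.read_state()["clock"])
E
```

```text
222.2 9.1333 [ 0.3 -0.  -0.4] [-0.99  1.55]
203.3 9.6083 [-0.3 -0.6 -0. ] [-0.93  1.21]
184.5 10.0833 [ 0.6  0.4 -0.5] [-0.85  0.87]
165.7 10.5583 [-0.7  0.6 -0.1] [-0.78  0.55]
146.8 11.0333 [0.3 0.6 0.3] [-0.69  0.24]
128.0 11.5083 [ 0.4 -0.5 -0.1] [-0.61 -0.05]
12.2583
```

View pics/t2.png

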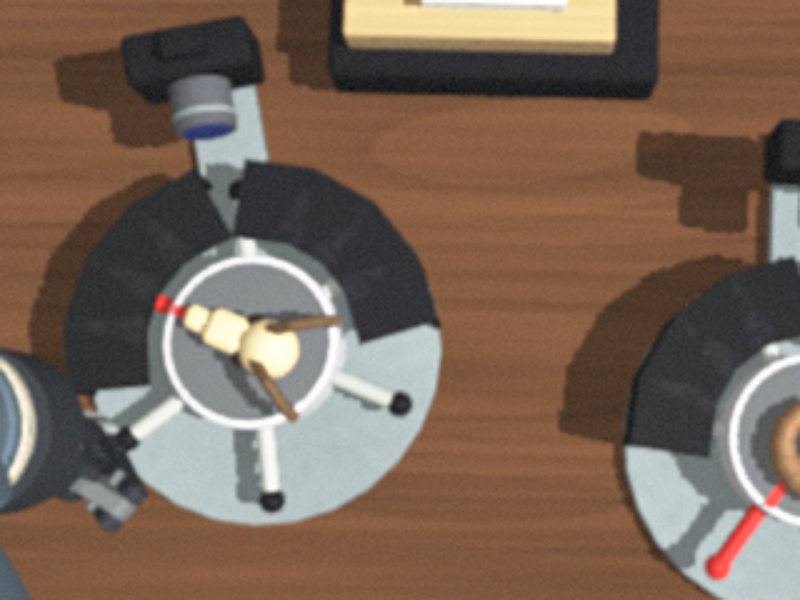

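The push worked. The snout and red spoke now point left at crop (165,303), and three black balls are open at crop (122,436), (272,500) and (400,404).

```bash
cat >> h.py <<'E'
from scipy.optimize import least_squares
def fit(c,uvs,offs,g):
    B=np.array([atz(c,p,.04)[:2] for p in uvs]);o=np.radians(offs)
    s=least_squares(lambda p:(B-(p[:2]+.11*np.c_[np.cos(p[2]+o),np.sin(p[2]+o)])).ravel(),[*C,np.radians(g)])
    return s.x[:2],np.degrees(s.x[2]),(s.fun*1e3).round(1)
E
python3 - <<'E'
from h import *
t=optics.capture("top")
f=lambda u,v:(u/2.5+110-.3,v/2.5+80-.3)
print("t2 (middle spoke world deg)",fit(t,[f(272,500),f(400,404),f(122,436)],[0,60,-60],190))
print("t0 red",fit(t,[(202,279),(262,256),(152,240)],[0,60,-60],173))
def ang(u,v,z):
    p=atz(t,f(u,v),z)[:2]-C;return np.degrees(np.arctan2(p[1],p[0])).round(1),np.hypot(*p).round(3)
print("bar edges",ang(195,160,.012),ang(268,150,.012),"lens front",ang(205,130,.09),"lens back",ang(203,90,.09),"slot apex",ang(233,234,.061))
print("shield ends outer",ang(438,325,.06),ang(78,393,.06),ang(438,325,.02),ang(78,393,.02))
E
```

```text
t2 (middle spoke world deg) (array([0.60306003, 0.18233607]), np.float64(187.7664477590565), array([-0.5, -1.4,  0.1, -1.1,  0.4,  2.6]))
t0 red (array([0.60287721, 0.18113733]), np.float64(172.7540418396354), array([ 0.6, -0.5, -0.6, -1.5,  0. ,  2. ]))
bar edges (np.float64(22.3), np.float64(0.149)) (np.float64(1.3), np.float64(0.147)) lens front (np.float64(12.2), np.float64(0.144)) lens back (np.float64(11.1), np.float64(0.172)) slot apex (np.float64(11.2), np.float64(0.076))
shield ends outer (np.float64(-83.9), np.float64(0.13)) (np.float64(108.0), np.float64(0.121)) (np.float64(-82.0), np.float64(0.128)) (np.float64(105.5), np.float64(0.134))
```

```bash
python3 - <<'E'
from h import *
b=np.degrees(BASE)
push(207-b,147-b)
up(147-b)
env.move_pose([.56,.185,.27],down(np.pi*0+.2))
c=optics.capture("wrist");np.save("w3.npy",{k:c[k] for k in("mtx","eye","rotation")},allow_pickle=True)
cv2.imwrite("pics/w3.png",cv2.resize(c["color"][0:260,150:500],None,fx=2.28,fy=2.28,interpolation=cv2.INTER_CUBIC))
t=optics.capture("top");cv2.imwrite("pics/t3.png",t["color"])
print(env.read_state()["clock"])
E
```

```text
174.4 14.5833 [ 1.3 -0.4  0.7] [-0.75  0.74]
154.4 15.0833 [0.6 0.1 0.1] [-0.66  0.41]
134.4 15.5833 [ 0.3 -1.   0.1] [-0.57  0.09]
18.175
```

View pics/w3.png

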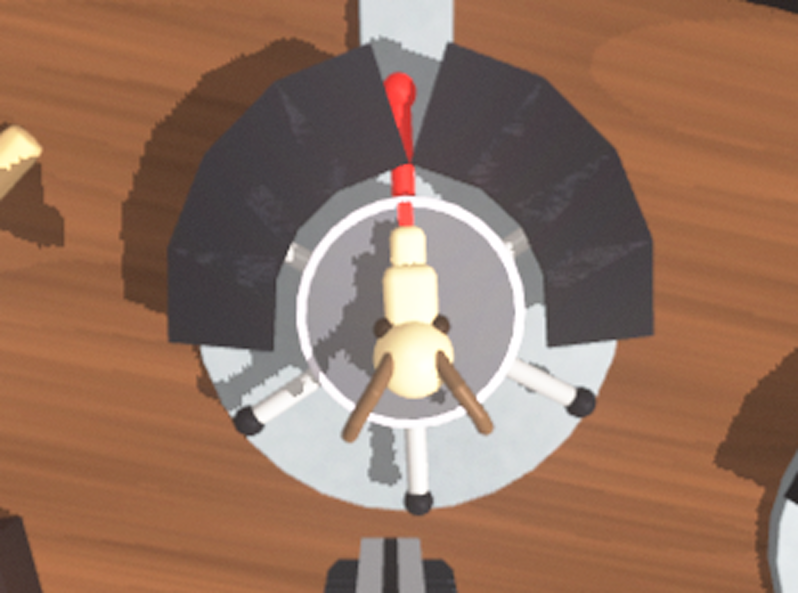

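The red spoke now shows in the shield's slot: ball at crop (399,90), black balls at (248,421), (418,501) and (581,402). The slot edges are at (375,42) and (449,42), and the bar's edges at x = 359 and 453. It is a few degrees short.

```bash
python3 - <<'E'
from h import *
c=np.load("w3.npy",allow_pickle=True).item();t=optics.capture("top")
f=lambda u,v:((u+.5)/2.28-.5+150,(v+.5)/2.28-.5)
ax,a,r=fit(c,[f(399,90),f(418,501),f(581,402),f(248,421)],[0,180,-120,120],15);print("red deg",ax,a,r)
def P(c,uv,z):return atz(c,uv,z)[:2]
def rep(n,p):
    d=p-ax;print(n,np.degrees(np.arctan2(d[1],d[0])).round(2),np.hypot(*d).round(4))
for z in(.04,.061):
    L=P(c,f(168,341),z);Rr=P(c,f(653,335),z);d=L-Rr;print("shield chord normal",z,np.degrees(np.arctan2(d[1],d[0])).round(2)-90)
    rep("  L",L);rep("  R",Rr)
rep("slot mid",(P(c,f(373,43),.061)+P(c,f(449,43),.061))/2);rep("apex",P(c,f(411,161),.061))
rep("bar mid",(P(c,f(359,20),.012)+P(c,f(453,20),.012))/2)
e=[P(c,f(*p),.012) for p in((359,2),(360,45),(453,2),(451,38))]
for i in(0,2):
    d=e[i]-e[i+1];print("bar edge dir",np.degrees(np.arctan2(d[1],d[0])).round(1))
E
```

```text
red deg [0.60227659 0.18333214] 14.696873643367487 [ 1.2  0.2 -0.5 -0.   0.  -0.8 -0.7  0.7]
shield chord normal 0.04 12.159999999999997
  L 107.75 0.1355
  R -83.39 0.1366
shield chord normal 0.061 12.159999999999997
  L 106.92 0.1283
  R -82.62 0.1281
slot mid 11.85 0.1263
apex 11.77 0.0754
bar mid 12.29 0.1502
bar edge dir 12.2
bar edge dir 9.4
```

```bash
python3 - <<'E'
from h import *
b=np.degrees(BASE)
push(152-b,144.3-b,rate=.06,n=2)
env.move_linear(pt(147-b,.035),rate=.06)
up(147-b)
env.move_pose([.56,.185,.27],down(.2))
c=optics.capture("wrist");np.save("w4.npy",{k:c[k] for k in("mtx","eye","rotation")},allow_pickle=True)
cv2.imwrite("pics/w4.png",cv2.resize(c["color"][0:260,150:500],None,fx=2.28,fy=2.28,interpolation=cv2.INTER_CUBIC))
t=optics.capture("top");cv2.imwrite("pics/t4.png",t["color"])
d=cv2.absdiff(t["color"][180:330,355:515],cv2.imread("pics/top0.png")[180:330,355:515]);print("ammonite diff px",(d.max(2)>60).sum())
print(env.read_state()["clock"])
E
```

```text
131.7 21.1333 [ 0.3  0.3 -0.2] [-0.53  0.08]
ammonite diff px 0
23.9417
```

View pics/w4.png

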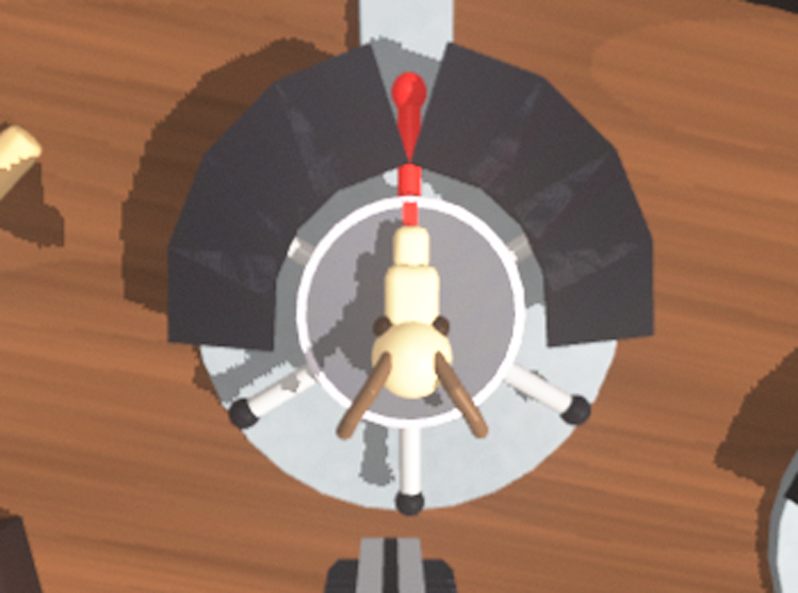

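The red ball at (409,90) is centred in the slot, and the black balls at (409,501), (576,409) and (243,412) are symmetric about it. I'll check the numbers and hand in if they agree.

```bash
python3 - <<'E'
from h import *
c=np.load("w4.npy",allow_pickle=True).item()
f=lambda u,v:((u+.5)/2.28-.5+150,(v+.5)/2.28-.5)
ax,a,r=fit(c,[f(409,90),f(409,501),f(576,409),f(243,412)],[0,180,-120,120],12);print(ax,a,r)
if abs(a-12)<1: env.job_done();print("handed in")
E
```

```text
[0.60258277 0.1834474 ] 11.963529985774512 [ 0.7  0.2 -0.7  0.   0.2 -0.8 -0.1  0.6]
the job is handed in; nothing more can be done
handed in
```

The skull's red spoke and snout now point straight at the camera on the same base, and I handed the job in. I turned the wheel with the closed fingers in two pushes of about 105° and 53°, then a final nudge of 2.7°.

- **Final angle:** the last wrist picture puts the red spoke at 11.96° in the world frame. The base's camera direction is about 12.0°. The four balls I fitted agreed within 0.8 mm, and the red ball sits in the middle of the shield's slot.
- **Base direction:** this is the least certain number. The shield, slot, lens and bar-centre readings in the last two measurements gave 11.1° to 12.3°. A rough first pass ranged from 11.0° to 13.6°, and one short bar edge read 9.4°, which I left out as unreliable.
- **Ammonite turntable:** comparing the top-camera pictures from before and after showed no changed pixels there.
- **Forces and time:** force readings, taken at the end of each push step, stayed under about 2 N. The arm was clear of everything when the clock stood at about 24 s.

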